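# Build up a valve's top works on the repair bench

### The job

Build up the bare valve like the finished one beside it: over its upright stem put first the square flange, then the thick black washer, then the steel sleeve and last the handwheel, each lying flat on the one below, and let go. Keep off the finished valve and leave the gauge, the coupling and the screwdriver where they are.

Things in the scene. Friction and masses are not known exactly. Their poses are not given: they have to be found in the camera images.
- bare_valve: Fixed grey valve on a 120 x 70 x 6 mm base plate, pipe ends to both sides, bare upright steel stem in the middle. Origin: underside of the plate on the stem axis; z up, x along the pipe. Round seat 54 mm wide, 40 mm above the bench; stem 14 mm thick, top at 94 mm, last 9 mm tapering to 7 mm. Built right, the undersides of flange, washer, sleeve, handwheel lie at 40, 52, 64, 84 mm.
- finished_valve: The same valve already built up (flange, washer, sleeve, black handwheel 66 mm across, nut on top), all one fixed piece 106 mm tall; a pattern only, not to be touched. Origin: underside of the plate, on the stem's axis; x along the pipe.
- flange: Loose square steel plate 60 x 60 x 12 mm with a round 26 mm hole through its middle and four dark bolt-hole marks at the corners, 0.16 to 0.3 kg, lying flat on the bench. Origin: centre of the underside; x and y square to its edges, z up.
- washer: Loose thick black hard-plastic washer, outside 50 mm, hole 26 mm, 12 mm thick, lying flat on the bench. Origin: centre of the underside, z up.
- sleeve: Loose short plain steel tube, outside 38 mm, bore 26 mm, 20 mm tall, standing on its end on the bench. Origin: centre of the underside, z up.
- handwheel: Loose black handwheel: round rim 66 mm outside, 50 mm inside, 12 mm high; four spokes; hub 34 mm outside with a 24 mm through bore, 16 mm high; rim and hub undersides level. Rigid; may be gripped across the rim. It lies flat on the bench. Origin: centre of the underside, z up; the spokes lie at 45 degrees to its x and y.
- gauge: Bystander: round steel pressure gauge lying face up, 60 mm across, 24 mm high, brass stub along its x. Origin: centre of the underside. Leave it.
- coupling: Bystander: grey plastic pipe coupling standing upright, 48 mm across, 64 mm tall. Origin: centre of the underside. Leave it.
- screwdriver: Bystander: screwdriver lying on the bench, handle towards its -x. Leave it.
Things that resemble listed ones, but are neither listed nor needed, are in the scene too. What is shaped like the handwheel but purple is not meant.

How it is judged:
By the outcome, as a careful person would: the job done as asked, in the order asked, and still so for the second after the job is handed in, with the robot touching nothing.
It also fails if it takes over 115 s, if anything falls off the work surface, if the arm or the gripper's body presses on something with over 40 N, if the wrist force passes 120 N, or if a joint passes its speed limit or range.

### The arm

A 6-joint arm with a two-finger parallel gripper is mounted at the origin on the work surface. World frame = base frame: x ahead of the robot, y to its left, z up, the work surface at z = 0. Lengths are in mm, angles in degrees, forces in N, time in s.
With the tool pointing down it reaches from about 325 to 775 mm from the base axis. Payload 5.5 kg.
Tool frame: the origin (TCP) lies on the centre line of the jaws, within the pads' length; the fingertips stand 8 mm ahead of it and the grasp point (between the pads) lies 11 mm behind it (arm.tip_extent is the distance from the TCP to the fingertips, in mm); z points along the fingers, y is the line along which they close (so a half turn about z gives the same grasp; the last joint's range is limited). The gripper opens to 88 mm and grips with 3 to 60 N. Pads are 20 mm wide; open, the fingers measure 115 mm over their backs; the gripper's body (75 mm by 178 mm) begins 61 mm behind the grasp point.
Start: joints at [67.855, 5.22, 70.514, -0, 104.267, -3.249], TCP at [194.317, 567.677, 230.631] pointing down, gripper open.
Joint ranges: [-164.24, 164.24], [-49.07, 125.15], [9.68, 141.18], [-86.29, 266.29], [3.28, 154.24], [-151.56, 151.56]. Speed limits (degrees/s): [147.25, 147.25, 172.46, 180, 180, 180].

### API

Orientations are given as a 3x3 rotation matrix whose columns are the frame's x, y, z axes.
In Python, from station import sensors, optics, arm gives the robot as it stands. The module is installed in compiled form; this text tells all that it offers.
- The arm moves only by the tool drive_tool, never from a script. Its arguments are lists of equal length, an entry for each row: "claw": the closure, from -1 (fully open) to 1 (shut); "offset": the shift along the tool's x, y, z in cm, a list of three; "dr": the turn, a rotation vector about the tool's x, y, z in degrees, a list of three. A call has 1 to 10 rows; each row shifts and turns the commanded pose from where the row before left it, along the tool's axes as they then stand; what a row does not reach is not made up. A row lasts 1/8 s, in which the tool goes at most 62.5 mm and 10.7 degrees, less where a joint would pass 70% of its speed; a pose out of reach is approached as far as the arm can. A call with a gripper value outside its range is refused whole. The fingers move at their own pace and stop on an object; "grip_force" is the grip in N (left out, the last holds). Time passes only in rows, so rows that do not move let the fingers close. It gives the time, the measured TCP pose, the force, the opening and the grip force at its end, in the units of the state.
- sensors.observe(): the state, without advancing time (a new reading comes with each control period).
- optics.snapshot(name): name is "scene" or "top" or "wrist"; returns the picture (420x560x3 uint8, red, green, blue); there is no depth.
- optics.camera_params(name): a dict with "intrinsics" (3x3 intrinsics, pixels), "xyz" and "orientation" of the camera in the world. Camera axes: x right, y down, z forward; pixel columns grow to the right and rows downward; lengths in mm; the calibration is good to about 2 mm. A picture is of the moment at which its call begins: read the wrist's pose just before it. camera_params takes no time and is no camera call; for the wrist camera it gives the pose at the moment of the call.
- arm.job_done(): hands the job in; it is judged then, once.
The state is a dict: "t": time; "joints": joint angles; "joint_vel": joint speeds; "joint_torque": joint torques, N m; "position": TCP position; "eef_rot": TCP orientation; "contact_force": force on the tool from outside, world axes, zero at the start; "wrist_torque": the same for the moment, N m; "finger_gap": opening from 0.0 (shut) to 1.0 (fully open); "grasp_force": force on a finger pad.
Only numpy, scipy, OpenCV 4.12 (cv2) and the standard library are available. Lean on these libraries where they do the work, as an engineer would, in place of code of your own. Each camera call takes 0.05 s, during which the arm holds its last target. There are 200 camera calls.

## Working session

There is one attempt and no reset: what is moved stays moved. The work goes in short steps, Python scripts to look and compute and a tool call to move; the robot and the scene stay as the last step left them, time stands still between calls to the robot, and variables do not carry over. Pictures are saved under pics/ and viewed, at most 14 in all, crops included, and the job is handed in when it is done.

Besides the shell and the picture viewer there is one more tool, called as name(argument=value, ...) on one line, values as JSON. drive_tool: Moves the arm, as the interface text tells. Its arguments: {"type":"object","properties":{"claw":{"type":"array","items":{"type":"number"}},"offset":{"type":"array","items":{"type":"array","items":{"type":"number"}}},"dr":{"type":"array","items":{"type":"array","items":{"type":"number"}}},"grip_force":{"type":"number"}},"required":["claw","offset","dr"]}

```bash
mkdir -p pics
python3 - <<'E'
from station import sensors, optics, arm
import cv2,numpy as np
for n in("top","scene"):
    im=optics.snapshot(n); cv2.imwrite(f"pics/{n}0.png",im[:,:,::-1])
    p=optics.camera_params(n); print(n,p)
s=sensors.observe();print(s['t'],s['position'],s['eef_rot'],s['finger_gap'],arm.tip_extent)
print(optics.camera_params("wrist"))
E
```

```text
top {'intrinsics': array([[516.44456255,   0.        , 285.79603957],
       [  0.        , 516.44456255, 209.78406091],
       [  0.        ,   0.        ,   1.        ]]), 'xyz': array([ 421.53140747,    6.66723797, 1221.67477484]), 'orientation': array([[-4.85445056e-03, -9.86246894e-01,  1.65207443e-01],
       [-9.99988174e-01,  4.83606046e-03, -5.13557688e-04],
       [-2.92458507e-04, -1.65207982e-01, -9.86258707e-01]])}
scene {'intrinsics': array([[516.31894313,   0.        , 278.39726934],
       [  0.        , 516.31894313, 207.29026739],
       [  0.        ,   0.        ,   1.        ]]), 'xyz': array([1457.77672885,  536.21828873,  769.78848117]), 'orientation': array([[-0.52828614,  0.49823915, -0.6875111 ],
       [ 0.84903387,  0.30290225, -0.43288765],
       [-0.00743292, -0.81240875, -0.58304097]])}
0.1 [194.23663774 567.43662294 229.6204635 ] [[-9.46096747e-01  3.23883564e-01 -6.18625407e-04]
 [ 3.23884149e-01  9.46095356e-01 -1.62311712e-03]
 [ 5.95776679e-05 -1.73598879e-03 -9.99998491e-01]] 0.9980042021236835 8.0
{'intrinsics': array([[356.63672848,   0.        , 279.40687995],
       [  0.        , 356.63672848, 210.70222223],
       [  0.        ,   0.        ,   1.        ]]), 'xyz': array([128.71516985, 590.12429876, 384.89461366]), 'orientation': array([[ 0.3231328 ,  0.91483239,  0.2422125 ],
       [ 0.94635262, -0.31199544, -0.08411638],
       [-0.0013832 ,  0.25639919, -0.96656999]])}
```

View pics/top0.png

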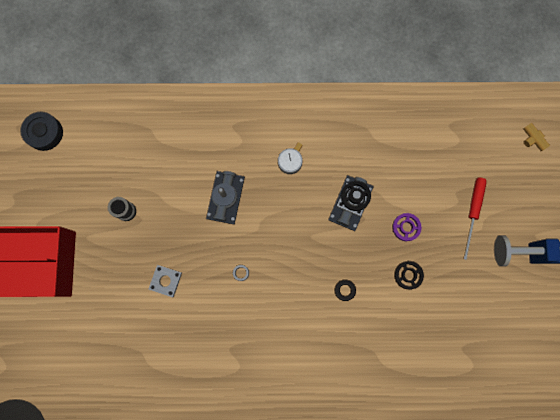

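View pics/scene0.png

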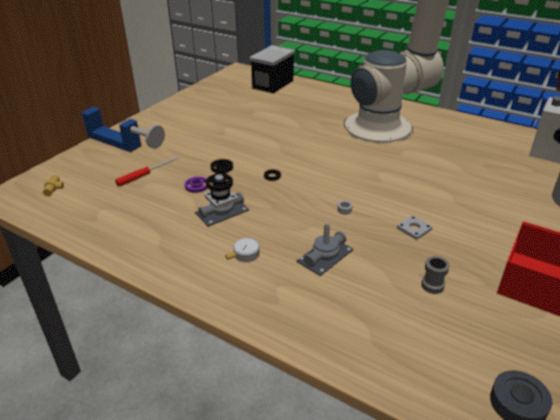

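Top view: the bare valve is at (226,196) and the finished one at (352,200). The flange is at (165,281), sleeve at (241,272) and washer at (345,290). Two things look like the handwheel: black at (409,275) and purple at (407,227). The black one fits, since purple is excluded. The black disc at (42,131) is far too large to be the washer. The coupling is at (122,208), gauge at (290,160) and screwdriver at (478,200).

```bash
cat > h.py <<'E'
from station import sensors, optics, arm
import cv2,numpy as np
def ray(p,uv,z):
    K,R,c=p['intrinsics'],p['orientation'],p['xyz']
    d=R@np.linalg.inv(K)@np.array([uv[0],uv[1],1.]); return c+d*(z-c[2])/d[2]
def pix(p,X):
    q=p['intrinsics']@(p['orientation'].T@(np.array(X)-p['xyz'])); return q[:2]/q[2]
def blob(mask,near,amin=40):
    cs,_=cv2.findContours(mask.astype(np.uint8)*255,cv2.RETR_EXTERNAL,cv2.CHAIN_APPROX_NONE)
    cs=[c for c in cs if cv2.contourArea(c)>amin]
    return min(cs,key=lambda c:np.hypot(*(np.array(cv2.minEnclosingCircle(c)[0])-near)))
def rel(target):  # world target -> tool offset in cm
    s=sensors.observe(); return s['eef_rot'].T@(np.array(target)-s['position'])/10
E
python3 - <<'E'
from h import *
im=cv2.imread("pics/top0.png"); p=optics.camera_params("top")
cv2.imwrite("pics/crop.png",cv2.resize(im[160:310,130:440],None,fx=2.5,fy=2.5,interpolation=cv2.INTER_CUBIC))
hsv=cv2.cvtColor(im,cv2.COLOR_BGR2HSV); m=(hsv[...,1]<70)|(hsv[...,2]<60)
for n,uv,z in(("flange",(165,281),12),("washer",(345,290),12),("sleeve",(241,272),20),("wheel",(409,275),12),("purple",(407,227),12),("bare",(226,196),6),("fin",(352,200),6),("gauge",(290,160),24),("coup",(122,208),64)):
    c=blob(m,uv); pts=np.array([ray(p,q[0],z)[:2] for q in c],np.float32)
    r=cv2.minAreaRect(pts); print(n,cv2.boundingRect(c),np.round(r[0]),np.round(r[1]),round(r[2],1))
E
```

```text
flange (148, 265, 34, 32) [459. 288.] [62. 61.] 72.6
washer (335, 280, 21, 21) [ 435. -130.] [46. 46.] 88.8
sleeve (232, 265, 17, 16) [476. 113.] [37. 34.] 89.7
wheel (395, 261, 29, 28) [ 470. -280.] [65. 62.] 89.7
purple (395, 261, 29, 28) [ 470. -280.] [65. 62.] 89.7
bare (206, 171, 39, 53) [660. 151.] [ 70. 124.] 78.5
fin (328, 175, 45, 56) [ 644. -152.] [ 74. 127.] 66.1
gauge (278, 148, 25, 26) [742.  -5.] [57. 62.] 89.7
coup (108, 197, 28, 24) [620. 380.] [68. 45.] 63.4
```

View pics/crop.png

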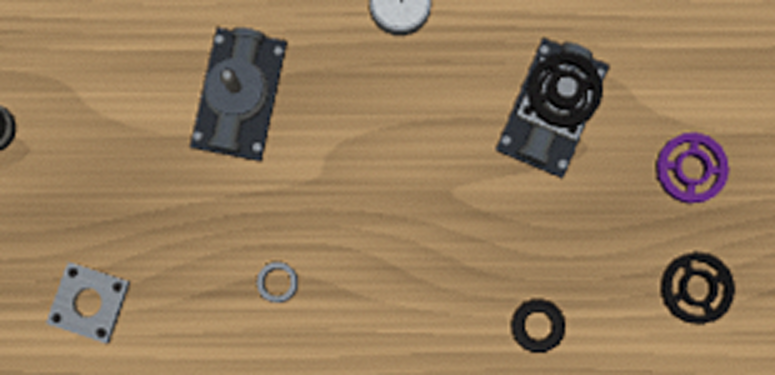

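The crop confirms all five parts. The black wheel at crop (697,288) is the one meant, and the sizes match within 4 mm. The finished valve's flange is square to its plate. Moving above the flange.

```bash
python3 -c "
from h import *
print(rel([459,288,140]))"
```

```text
[-34.1002188  -17.84656098   8.99100973]
```

drive_tool(claw=[-1,-1,-1,-1,-1,-1,-1,-1,-1,-1], offset=[[-4.26,-2.23,1.12],[-4.26,-2.23,1.12],[-4.26,-2.23,1.12],[-4.26,-2.23,1.12],[-4.26,-2.23,1.12],[-4.26,-2.23,1.12],[-4.26,-2.23,1.12],[-4.26,-2.23,1.12],[0,0,0],[0,0,0]], dr=[[0,0,0],[0,0,0],[0,0,0],[0,0,0],[0,0,0],[0,0,0],[0,0,0],[0,0,0],[0,0,-1.5],[0,0,0]], grip_force=25)

```text
t: 1.35
position: [458.6, 288.7, 140.8]
eef_rot: [[-0.954, 0.299, -0.001], [0.299, 0.954, 0.0], [0.001, -0.0, -1.0]]
contact_force: [-0.6, -0.4, 0.9]
finger_gap: 0.998
grasp_force: 0.0
```

```bash
cat > look.py <<'E'
from h import *
import sys
def look(name,guess,z):
    p=optics.camera_params("wrist"); im=optics.snapshot("wrist")[:,:,::-1].copy(); cv2.imwrite(f"pics/{name}.png",im)
    hsv=cv2.cvtColor(im,cv2.COLOR_BGR2HSV); m=(hsv[...,1]<70)|(hsv[...,2]<60)
    c=blob(m,pix(p,guess+[z]),300); pts=np.array([ray(p,q[0],z)[:2] for q in c],np.float32)
    r=cv2.minAreaRect(pts); print(name,cv2.boundingRect(c),np.round(r[0],1),np.round(r[1],1),round(r[2],1))
    cs,_=cv2.findContours((~m).astype(np.uint8)*255,cv2.RETR_LIST,cv2.CHAIN_APPROX_NONE)
    for k in cs:
        if 150<cv2.contourArea(k)<9000:
            q=cv2.minAreaRect(np.array([ray(p,a[0],z)[:2] for a in k],np.float32))
            if np.hypot(*(np.array(q[0])-r[0]))<15: print(" hole",np.round(q[0],1),np.round(q[1],1))
    s=sensors.observe(); print(s['t'],s['position'].round(1),s['eef_rot'].round(3).tolist())
if __name__=="__main__": look(sys.argv[1],[float(sys.argv[2]),float(sys.argv[3])],float(sys.argv[4]))
E
python3 look.py w_flange 459 288 12
```

```text
w_flange (243, 165, 76, 75) [458.3 289.7] [61.  62.3] 72.6
 hole [457.1 289.8] [24.6 21. ]
 hole [458.4 289.7] [62.7 64. ]
1.4 [458.5 289.2 141.2] [[-0.954, 0.299, -0.0], [0.299, 0.954, 0.0], [0.0, 0.0, -1.0]]
```

View pics/w_flange.png

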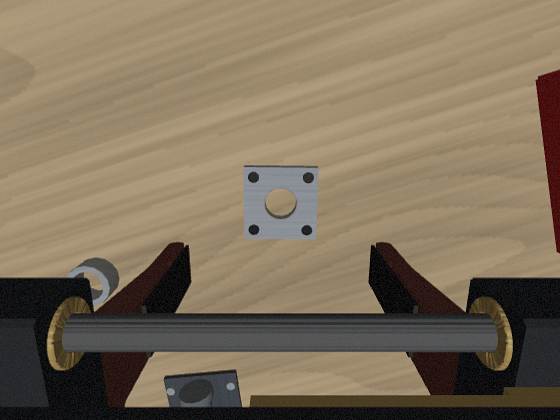

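The wrist view shows the flange at (281,202), square between the fingers, with its centre at (458.2, 289.7). That agrees with the top view. Descending and gripping.

drive_tool(claw=[-1,-1,-1,-1,-1,1,1,1,1,1], offset=[[0,0.05,4],[0,0,4],[0,0,3],[0,0,2],[0,0,0],[0,0,0],[0,0,0],[0,0,0],[0,0,0],[0,0,0]], dr=[[0,0,0],[0,0,0],[0,0,0],[0,0,0],[0,0,0],[0,0,0],[0,0,0],[0,0,0],[0,0,0],[0,0,0]], grip_force=25)

```text
t: 2.65
position: [459.4, 289.2, 11.6]
eef_rot: [[-0.954, 0.299, 0.001], [0.299, 0.954, 0.0], [-0.001, 0.001, -1.0]]
contact_force: [-0.5, 0.9, 3.9]
finger_gap: 0.683
grasp_force: 25.0
```

drive_tool(claw=[1,1,1,1,1,1,1,1,1,1], offset=[[0,0,-3],[0,0,-5],[0,0,-5],[-4.8,-1.09,-3.5],[-4.8,-1.09,0],[-4.8,-1.09,0],[-4.8,-1.09,0],[-4.8,-1.09,0],[-4.8,-1.09,0],[0,0,0]], dr=[[0,0,0],[0,0,0],[0,0,0],[0,0,0],[0,0,0],[0,0,0],[0,0,0],[0,0,0],[0,0,-6],[0,0,0]])

```text
t: 3.9
position: [715.8, 137.5, 171.1]
eef_rot: [[-0.98, 0.201, -0.006], [0.201, 0.98, -0.002], [0.005, -0.003, -1.0]]
contact_force: [-0.5, 0.5, -3.0]
finger_gap: 0.681
grasp_force: 25.0
```

```bash
python3 look.py w_stem 660 151 6
```

```text
w_stem (0, 49, 560, 371) [777.5 123.3] [612.3 374.6] 78.6
 hole [779.9 124. ] [43.4 45. ]
3.95 [714.7 139.1 172.5] [[-0.98, 0.2, -0.005], [0.2, 0.98, -0.001], [0.005, -0.002, -1.0]]
```

View pics/w_stem.png

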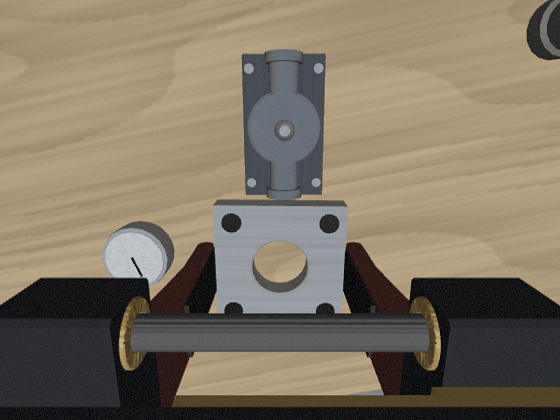

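The held flange has its hole at (280,266). The stem top is a bright disc at (285,131), with the plate's screws at (248,69), (319,68), (251,183) and (316,183).

Run:
```python
from h import *
p=optics.camera_params("wrist"); im=cv2.imread("pics/w_stem.png")
g=cv2.cvtColor(im,cv2.COLOR_BGR2GRAY)
def cen(u,v,r,t,inv=False):
    w=g[v-r:v+r+1,u-r:u+r+1]; m=(w<t) if inv else (w>t)
    ys,xs=np.nonzero(m); return np.array([u-r+xs.mean(),v-r+ys.mean()]),m.sum()
c,n=cen(285,131,9,165); print("stem",c,n,ray(p,c,94))
S=[ray(p,cen(u,v,6,150)[0],6)[:2] for u,v in((248,69),(319,68),(251,183),(316,183))]
S=np.array(S); print("screws",S.round(1),S.mean(0)); d=S[0]+S[1]-S[2]-S[3]; print("axis",np.degrees(np.arctan2(d[1],d[0])))
s=sensors.observe(); zt=s['position'][2]+0.4
M=np.array([ray(p,cen(u,v,13,70,True)[0],zt)[:2] for u,v in((231,223),(329,223))]); print("marks",M.round(1)); e=M[1]-M[0];print(np.degrees(np.arctan2(e[1],e[0])))
hsv=cv2.cvtColor(im,cv2.COLOR_BGR2HSV); k=(hsv[...,1]>70)|(g<110)
w=k.astype(np.uint8); w[:, :]=0; w[236:298,248:314]=((hsv[...,1]>60))[236:298,248:314]
ys,xs=np.nonzero(w); print("hole px",xs.min(),xs.max(),ys.min(),ys.max())
q=np.array([(280.,240.),(280.,293.)]);print([ray(p,a,zt)[:2].round(1) for a in q], s['position'])
```

```text
stem [nan nan] 0 [nan nan nan]
screws [[602.2 135. ]
 [613.8 192.9]
 [698.1 116. ]
 [709.6 173.9]] [655.91648694 154.46164674]
axis 168.79724484706864
marks [[688.1 122.1]
 [697.4 165.5]]
77.89787132166812
hole px 254 305 241 282
[array([700.7, 142.3]), array([727. , 136.9])] [714.68542606 139.10065095 172.48880354]<stdin>:6: RuntimeWarning: Mean of empty slice.
  ret = ret.dtype.type(ret / rcount)
```

Run:
```python
from h import *
p=optics.camera_params("wrist"); g=cv2.cvtColor(cv2.imread("pics/w_stem.png"),cv2.COLOR_BGR2GRAY)
w=g[118:144,272:298]; m=(w>np.percentile(w,92)).astype(np.uint8)
c=max(cv2.findContours(m,0,1)[0],key=cv2.contourArea); (x,y),r=cv2.minEnclosingCircle(c); print(x+272,y+118,r,ray(p,(x+272,y+118),94))
print(rel([656.5,154.3,172]))
```

```text
283.95454502105713 130.31818199157715 4.778235912322998 [655.59240362 154.02758966  94.        ]
[6.00476349 0.32400688 0.07657989]
```

Screws and stem tip agree on the axis at (655.7, 154.3), with the plate at 78.8°. Moving over the stem, then lowering.

drive_tool(claw=[1,1,1,1,1,1,1,1], offset=[[3.01,0.13,0],[3.01,0.14,0],[0,0,0],[0,0,0],[0,0,3],[0,0,3],[0,0,0],[0,0,0]], dr=[[0,0,0],[0,0,0],[0,0,0],[0,0,0],[0,0,0],[0,0,0],[0,0,0],[0,0,0]])

```text
t: 4.95
position: [656.6, 155.0, 117.3]
eef_rot: [[-0.98, 0.198, 0.001], [0.198, 0.98, 0.0], [-0.001, 0.001, -1.0]]
contact_force: [0.3, 0.0, -2.7]
finger_gap: 0.681
grasp_force: 25.0
```

drive_tool(claw=[1,1,1,1,1,1], offset=[[0,-0.1,2],[0,0,2],[0,0,1.3],[0,0,0.7],[0,0,0],[0,0,0]], dr=[[0,0,0],[0,0,0],[0,0,0],[0,0,0],[0,0,0],[0,0,0]])

```text
t: 5.7
position: [656.1, 154.2, 56.9]
eef_rot: [[-0.98, 0.197, 0.001], [0.197, 0.98, 0.0], [-0.001, 0.0, -1.0]]
contact_force: [0.0, 1.1, -2.1]
finger_gap: 0.684
grasp_force: 25.0
```

drive_tool(claw=[1,1,1,1], offset=[[0,0,0.3],[0,0,0.2],[0,0,0],[0,0,0]], dr=[[0,0,0],[0,0,0],[0,0,0],[0,0,0]])

```text
t: 6.2
position: [656.0, 154.1, 51.6]
eef_rot: [[-0.98, 0.198, 0.001], [0.198, 0.98, 0.0], [-0.001, 0.0, -1.0]]
contact_force: [-0.1, 0.0, 0.1]
finger_gap: 0.679
grasp_force: 25.0
```

drive_tool(claw=[-1,-1,-1,-1,-1,-1,-1], offset=[[0,0,0],[0,0,0],[0,0,0],[0,0,0],[0,0,-4.5],[0,0,-5],[0,0,-4.5]], dr=[[0,0,0],[0,0,0],[0,0,0],[0,0,0],[0,0,0],[0,0,0],[0,0,0]])

```text
t: 7.08
position: [655.7, 154.1, 193.0]
eef_rot: [[-0.98, 0.198, 0.001], [0.198, 0.98, 0.0], [-0.001, 0.0, -1.0]]
contact_force: [0.3, 0.2, -0.0]
finger_gap: 1.0
grasp_force: 0.0
```

drive_tool(claw=[-1,-1,-1,-1,-1,-1,-1,-1,-1,-1], offset=[[2,-4.03,0],[2,-4.03,0],[2,-4.03,0],[2,-4.03,0],[2,-4.03,0],[2,-4.03,1.5],[2,-4.03,1.5],[2,-4.03,1.5],[0,0,0],[0,0,0]], dr=[[0,0,0],[0,0,0],[0,0,0],[0,0,0],[0,0,0],[0,0,0],[0,0,0],[0,0,0],[0,0,0],[0,0,0]])

```text
t: 8.32
position: [435.6, -130.2, 146.6]
eef_rot: [[-0.98, 0.198, 0.001], [0.198, 0.98, 0.0], [-0.001, 0.0, -1.0]]
contact_force: [0.3, -0.6, 0.3]
finger_gap: 0.997
grasp_force: 0.0
```

```bash
python3 look.py w_washer 435 -130 12; python3 -c "
from h import *
print(sensors.observe()['joints'].round())"
```

```text
w_washer (251, 171, 58, 59) [ 434.7 -129.9] [47.8 49.7] 79.8
 hole [ 434.3 -129.7] [24.3 24. ]
 hole [ 434.8 -129.9] [49.4 51.4]
8.375 [ 435.9 -129.9  146.8] [[-0.98, 0.197, 0.001], [0.197, 0.98, 0.0], [-0.001, 0.0, -1.0]]
[ -21.  -18.  100.    0.   97. -100.]
```

View pics/w_washer.png

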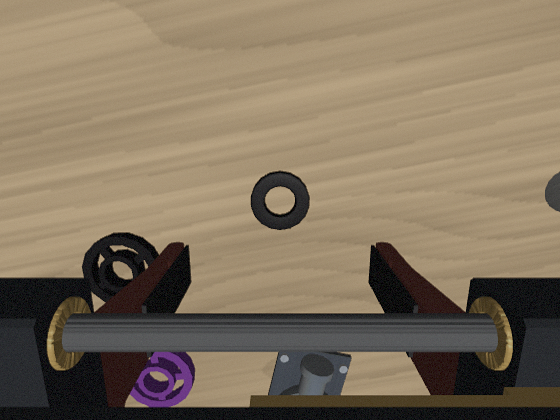

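The washer is at pixel (280,200), which puts it at (434.6, -129.9) and 1 mm from the tool axis. The black wheel at (121,268) is clear of the fingers. Gripping.

drive_tool(claw=[-1,-1,-1,-1,-1,1,1,1,1,1], offset=[[0.12,0,4.5],[0,0,4.5],[0,0,3],[0,0,1.5],[0,0,0],[0,0,0],[0,0,0],[0,0,0],[0,0,0],[0,0,0]], dr=[[0,0,0],[0,0,0],[0,0,0],[0,0,0],[0,0,0],[0,0,0],[0,0,0],[0,0,0],[0,0,0],[0,0,0]], grip_force=20)

```text
t: 9.62
position: [434.2, -130.3, 11.4]
eef_rot: [[-0.98, 0.198, 0.001], [0.198, 0.98, -0.0], [-0.001, -0.0, -1.0]]
contact_force: [-0.4, -1.0, 1.5]
finger_gap: 0.566
grasp_force: 20.0
```

drive_tool(claw=[1,1,1,1], offset=[[0,0,-3.5],[0,0,-5],[0,0,-5],[0,0,-3]], dr=[[0,0,0],[0,0,0],[0,0,0],[0,0,0]])

```text
t: 10.12
position: [434.5, -130.4, 179.0]
eef_rot: [[-0.98, 0.198, 0.003], [0.198, 0.98, -0.001], [-0.003, -0.001, -1.0]]
contact_force: [-0.0, 0.5, -0.6]
finger_gap: 0.566
grasp_force: 20.0
```

drive_tool(claw=[1,1,1,1,1,1,1,1,1,1], offset=[[-2.78,4.03,0],[-2.78,4.03,0],[-2.78,4.03,0],[-2.78,4.03,0],[-2.78,4.03,0],[-2.78,4.03,0],[-2.78,4.03,0],[-2.78,4.03,0],[0,0,0],[0,0,0]], dr=[[0,0,0],[0,0,0],[0,0,0],[0,0,0],[0,0,0],[0,0,0],[0,0,0],[0,0,0],[0,0,0],[0,0,0]])

```text
t: 11.38
position: [715.4, 141.6, 175.3]
eef_rot: [[-0.98, 0.197, -0.001], [0.197, 0.98, -0.001], [0.001, -0.001, -1.0]]
contact_force: [1.7, -0.2, -0.0]
finger_gap: 0.565
grasp_force: 20.0
```

```bash
python3 look.py w_s2 660 151 52;  python3 - <<'E'
from h import *
p=optics.camera_params("wrist"); s=sensors.observe()
for u,v in((0,0),): pass
# stem / flange
im=cv2.imread("pics/w_s2.png"); 
print(pix(p,[655.7,154.3,94]),pix(p,[655.7,154.3,52]),pix(p,s['position']))
E
```

```text
w_s2 (237, 51, 110, 152) [659.8 163.7] [ 83.  112.1] 78.7
11.425 [715.3 141.1 176.4] [[-0.98, 0.198, 0.0], [0.198, 0.98, -0.0], [-0.0, -0.0, -1.0]]
[281.08401219 129.20801143] [280.83914057 127.23787038] [279.32556845 268.48743954]
```

View pics/w_s2.png

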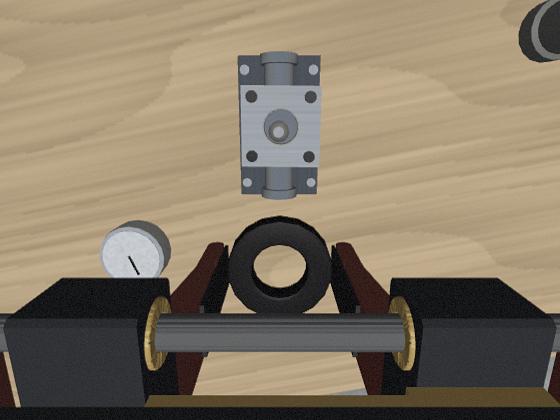

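The flange lies flat, with its hole at (281,127) where predicted and the stem tip at (279,131). The washer is held with its hole at (280,267). Placing the washer.

drive_tool(claw=[1,1,1,1,1,1,1,1,1,1], offset=[[3.04,0.08,0],[3.04,0.08,0],[0,0,0],[0,0,0],[0,0,3],[0,0,3],[0,0,2.5],[0,0,1.8],[0,0,0],[0,0,0]], dr=[[0,0,0],[0,0,0],[0,0,0],[0,0,0],[0,0,0],[0,0,0],[0,0,0],[0,0,0],[0,0,0],[0,0,0]])

```text
t: 12.68
position: [657.2, 155.5, 74.4]
eef_rot: [[-0.98, 0.198, 0.002], [0.198, 0.98, 0.0], [-0.002, 0.001, -1.0]]
contact_force: [1.1, 0.2, 0.1]
finger_gap: 0.567
grasp_force: 20.0
```

drive_tool(claw=[1,1,1,1,1], offset=[[0.1,0,0.5],[0,0,0.3],[0,0,0.2],[0,0,0],[0,0,0]], dr=[[0,0,0],[0,0,0],[0,0,0],[0,0,0],[0,0,0]])

```text
t: 13.3
position: [655.5, 155.8, 63.4]
eef_rot: [[-0.98, 0.198, 0.0], [0.198, 0.98, 0.0], [-0.0, 0.0, -1.0]]
contact_force: [-1.9, -0.0, 2.1]
finger_gap: 0.568
grasp_force: 20.0
```

drive_tool(claw=[-1,-1,-1,-1,-1,-1,-1], offset=[[0,0,0],[0,0,0],[0,0,0],[0,0,0],[0,0,-4],[0,0,-5],[0,0,-4]], dr=[[0,0,0],[0,0,0],[0,0,0],[0,0,0],[0,0,0],[0,0,0],[0,0,0]])

```text
t: 14.18
position: [655.6, 155.8, 195.4]
eef_rot: [[-0.98, 0.198, 0.002], [0.198, 0.98, 0.0], [-0.002, 0.001, -1.0]]
contact_force: [1.1, 0.0, 0.3]
finger_gap: 1.003
grasp_force: 0.0
```

drive_tool(claw=[-1,-1,-1,-1,-1,-1,-1], offset=[[4.2,-1.92,0],[4.2,-1.92,0],[4.2,-1.92,1.5],[4.2,-1.92,3],[0,0,0],[0,0,0],[0,0,0]], dr=[[0,0,0],[0,0,0],[0,0,0],[0,0,0],[0,0,0],[0,0,0],[0,0,0]])

```text
t: 15.05
position: [477.6, 114.0, 150.4]
eef_rot: [[-0.98, 0.198, 0.004], [0.198, 0.98, 0.001], [-0.004, 0.001, -1.0]]
contact_force: [-0.4, -1.0, 0.4]
finger_gap: 1.0
grasp_force: 0.0
```

```bash
python3 look.py w_sleeve 476 113 20
```

```text
w_sleeve (254, 175, 46, 50) [475.3 113.1] [37.5 40.2] 60.1
 hole [474.1 113.4] [23.8 19.4]
 hole [475.4 113.1] [39.1 41.8]
15.1 [477.5 114.  150.1] [[-0.98, 0.198, 0.003], [0.198, 0.98, 0.001], [-0.003, 0.001, -1.0]]
```

View pics/w_sleeve.png

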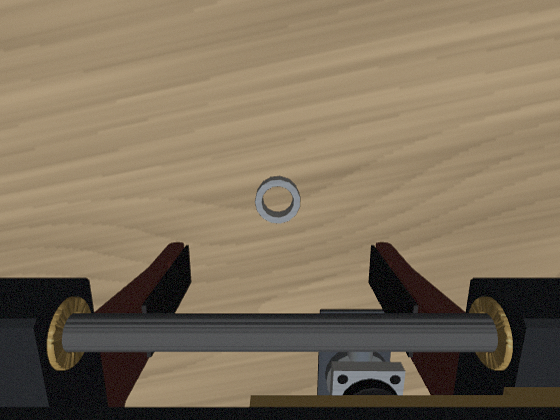

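The sleeve's top ring is centred at (278,201), about (476.4, 113). Gripping it.

drive_tool(claw=[-1,-1,-1,-1,-1,1,1,1,1,1], offset=[[0.09,-0.13,4.5],[0,0,4.5],[0,0,3],[0,0,1.8],[0,0,0],[0,0,0],[0,0,0],[0,0,0],[0,0,0],[0,0,0]], dr=[[0,0,0],[0,0,0],[0,0,0],[0,0,0],[0,0,0],[0,0,0],[0,0,0],[0,0,0],[0,0,0],[0,0,0]], grip_force=20)

```text
t: 16.35
position: [474.4, 112.5, 10.1]
eef_rot: [[-0.98, 0.198, 0.0], [0.198, 0.98, -0.0], [-0.0, 0.0, -1.0]]
contact_force: [0.1, -0.0, 0.2]
finger_gap: 0.471
grasp_force: 0.0
```

drive_tool(claw=[1,1,1,1,1,1], offset=[[0,0,0],[0,0,0],[0,0,-3.5],[0,0,-5],[0,0,-5],[0,0,-3]], dr=[[0,0,0],[0,0,0],[0,0,0],[0,0,0],[0,0,0],[0,0,0]])

```text
t: 17.1
position: [475.0, 112.6, 178.0]
eef_rot: [[-0.98, 0.198, 0.003], [0.198, 0.98, 0.001], [-0.003, 0.001, -1.0]]
contact_force: [0.4, -0.4, -1.2]
finger_gap: 0.422
grasp_force: 20.0
```

drive_tool(claw=[1,1,1,1,1,1,1], offset=[[-4.62,1.53,0],[-4.62,1.53,0],[-4.62,1.53,0],[-4.62,1.53,0],[-4.62,1.53,0],[0,0,0],[0,0,0]], dr=[[0,0,0],[0,0,0],[0,0,0],[0,0,0],[0,0,0],[0,0,0],[0,0,0]])

```text
t: 17.98
position: [715.5, 141.9, 174.2]
eef_rot: [[-0.98, 0.198, -0.002], [0.198, 0.98, -0.0], [0.002, -0.001, -1.0]]
contact_force: [0.8, -0.2, -0.3]
finger_gap: 0.424
grasp_force: 20.0
```

```bash
python3 look.py w_s3 660 151 64;  python3 - <<'E'
from h import *
p=optics.camera_params("wrist"); s=sensors.observe()
print(pix(p,[655.7,154.3,94]),pix(p,[655.7,154.3,64]),pix(p,s['position']+[0,0,10]))
E
```

```text
w_s3 (236, 50, 87, 154) [657.2 153.3] [ 61.6 108.1] 80.9
18.025 [715.4 141.9 175.7] [[-0.98, 0.197, 0.0], [0.197, 0.98, 0.0], [-0.0, 0.0, -1.0]]
[279.96463185 129.44694519] [279.88733311 127.94186134] [279.38187117 277.82217291]
```

View pics/w_s3.png

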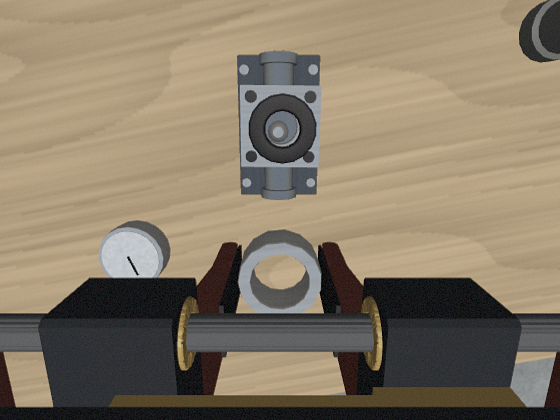

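The washer lies flat on the flange, centred at (283,128), so about 2.5 mm off the axis but well on. The sleeve is held centred at (280,277). I'll aim it at the measured stem tip (279,131).

drive_tool(claw=[1,1,1,1,1,1,1,1,1,1], offset=[[3.0,-0.04,0],[3.0,-0.04,0],[0,0,0],[0,0,0],[0,0,3],[0,0,3],[0,0,2],[0,0,1],[0,0,0],[0,0,0]], dr=[[0,0,0],[0,0,0],[0,0,0],[0,0,0],[0,0,0],[0,0,0],[0,0,0],[0,0,0],[0,0,0],[0,0,0]])

```text
t: 19.27
position: [657.8, 153.1, 86.6]
eef_rot: [[-0.98, 0.198, 0.002], [0.198, 0.98, 0.0], [-0.002, 0.001, -1.0]]
contact_force: [0.3, 0.2, -0.1]
finger_gap: 0.424
grasp_force: 20.0
```

drive_tool(claw=[1,1,1,1,1], offset=[[0.1,0.05,0.5],[0,0,0.3],[0,0,0.2],[0,0,0],[0,0,0]], dr=[[0,0,0],[0,0,0],[0,0,0],[0,0,0],[0,0,0]])

```text
t: 19.9
position: [656.2, 153.7, 75.1]
eef_rot: [[-0.98, 0.198, 0.0], [0.198, 0.98, 0.0], [-0.0, 0.0, -1.0]]
contact_force: [-0.3, -0.4, -0.6]
finger_gap: 0.42
grasp_force: 20.0
```

drive_tool(claw=[1,1,1], offset=[[0,0,0.1],[0,0,0],[0,0,0]], dr=[[0,0,0],[0,0,0],[0,0,0]])

```text
t: 20.27
position: [656.2, 153.6, 74.1]
eef_rot: [[-0.98, 0.198, 0.0], [0.198, 0.98, 0.0], [-0.0, 0.0, -1.0]]
contact_force: [0.2, -0.1, -0.3]
finger_gap: 0.423
grasp_force: 20.0
```

drive_tool(claw=[-1,-1,-1,-1,-1,-1,-1], offset=[[0,0,0],[0,0,0],[0,0,0],[0,0,0],[0,0,-3],[0,0,-5],[0,0,-4]], dr=[[0,0,0],[0,0,0],[0,0,0],[0,0,0],[0,0,0],[0,0,0],[0,0,0]])

```text
t: 21.15
position: [656.3, 153.7, 196.2]
eef_rot: [[-0.98, 0.198, 0.001], [0.198, 0.98, 0.0], [-0.001, 0.0, -1.0]]
contact_force: [0.2, 0.2, -0.2]
finger_gap: 1.002
grasp_force: 0.0
```

drive_tool(claw=[-1,-1,-1,-1,-1,-1,-1,-1,-1,-1], offset=[[0.97,-4.61,0],[0.97,-4.61,0],[0.97,-4.61,0],[0.97,-4.61,0],[0.97,-4.61,0],[0.97,-4.61,0],[0.97,-4.61,0],[0.97,-4.61,0],[0.97,-4.61,0],[0.97,-4.61,2]], dr=[[0,0,0],[0,0,0],[0,0,0],[0,0,0],[0,0,0],[0,0,0],[0,0,0],[0,0,0],[0,0,0],[0,0,0]])

```text
t: 22.4
position: [470.0, -280.9, 176.0]
eef_rot: [[-0.98, 0.198, 0.004], [0.198, 0.98, -0.002], [-0.004, -0.002, -1.0]]
contact_force: [1.2, -1.1, -0.4]
finger_gap: 0.997
grasp_force: 0.0
```

drive_tool(claw=[-1,-1,-1], offset=[[0,0,2],[0,0,0],[0,0,0]], dr=[[0,0,0],[0,0,0],[0,0,0]])

```text
t: 22.78
position: [470.7, -278.1, 154.7]
eef_rot: [[-0.981, 0.196, 0.001], [0.196, 0.981, -0.0], [-0.001, 0.0, -1.0]]
contact_force: [0.6, 0.4, 0.9]
finger_gap: 1.002
grasp_force: 0.0
```

```bash
python3 look.py w_wheel 470 -280 12; python3 -c "
from h import *
print(sensors.observe()['joints'].round())"
```

```text
w_wheel (239, 160, 78, 76) [ 469.4 -279.4] [66.2 65.8] 78.7
 hole [ 469.5 -279.5] [23.1 20.2]
 hole [ 469.7 -279.6] [67.1 67.9]
22.825 [ 470.9 -278.2  155.1] [[-0.981, 0.196, 0.001], [0.196, 0.981, -0.001], [-0.001, -0.0, -1.0]]
[ -34.   -3.   87.    0.   96. -113.]
```

View pics/w_wheel.png

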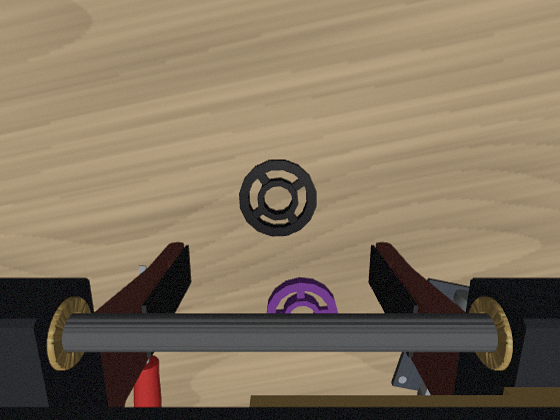

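The black wheel is at (278,198), which puts its centre at (469.6, -279.5). The purple one at (303,300) lies clear of the finger lines. Gripping across the rim.

drive_tool(claw=[-1,-1,-1,-1,-1,1,1,1,1,1], offset=[[0.1,-0.15,5],[0,0,5],[0,0,3],[0,0,1.3],[0,0,0],[0,0,0],[0,0,0],[0,0,0],[0,0,0],[0,0,0]], dr=[[0,0,0],[0,0,0],[0,0,0],[0,0,0],[0,0,0],[0,0,0],[0,0,0],[0,0,0],[0,0,0],[0,0,0]], grip_force=20)

```text
t: 24.08
position: [469.4, -280.8, 12.5]
eef_rot: [[-0.98, 0.198, 0.002], [0.198, 0.98, -0.001], [-0.002, -0.001, -1.0]]
contact_force: [-0.4, 0.5, 7.0]
finger_gap: 0.75
grasp_force: 20.0
```

drive_tool(claw=[1,1,1,1,1], offset=[[0,0,-2.5],[0,0,-5],[0,0,-5],[0,0,-4],[0,0,0]], dr=[[0,0,0],[0,0,0],[0,0,0],[0,0,0],[0,0,0]])

```text
t: 24.7
position: [469.9, -281.3, 180.0]
eef_rot: [[-0.98, 0.198, 0.006], [0.198, 0.98, -0.004], [-0.006, -0.003, -1.0]]
contact_force: [0.2, 0.2, -1.8]
finger_gap: 0.749
grasp_force: 20.0
```

drive_tool(claw=[1,1,1,1,1,1,1,1,1,1], offset=[[-1.58,4.63,0],[-1.58,4.63,0],[-1.58,4.63,0],[-1.58,4.63,0],[-1.58,4.63,0],[-1.58,4.63,0],[-1.58,4.63,0],[-1.58,4.63,0],[-1.58,4.63,0],[-1.58,4.63,0]], dr=[[0,0,0],[0,0,0],[0,0,0],[0,0,0],[0,0,0],[0,0,0],[0,0,0],[0,0,0],[0,0,0],[0,0,0]])

```text
t: 25.95
position: [715.1, 143.5, 172.9]
eef_rot: [[-0.98, 0.198, -0.004], [0.198, 0.98, -0.001], [0.003, -0.001, -1.0]]
contact_force: [0.1, -0.0, 0.0]
finger_gap: 0.751
grasp_force: 20.0
```

drive_tool(claw=[1,1,1], offset=[[0,0,0],[0,0,0],[0,0,0]], dr=[[0,0,0],[0,0,0],[0,0,0]])

```text
t: 26.32
position: [714.7, 140.8, 176.0]
eef_rot: [[-0.98, 0.199, -0.0], [0.199, 0.98, -0.0], [0.0, -0.0, -1.0]]
contact_force: [0.5, -0.5, -0.3]
finger_gap: 0.755
grasp_force: 20.0
```

```bash
python3 look.py w_s4 660 151 84;  python3 - <<'E'
from h import *
p=optics.camera_params("wrist"); s=sensors.observe()
print(pix(p,[656.5,153.8,94]),pix(p,[656.5,153.8,84]),pix(p,s['position']+[0,0,4]))
E
```

```text
w_s4 (319, 134, 174, 48) [691.3 233.4] [ 13.3 120. ] 0.7
 hole [691.6 223.3] [ 11.6 101. ]
26.375 [714.8 140.8 176.4] [[-0.98, 0.199, 0.0], [0.199, 0.98, -0.0], [-0.0, -0.0, -1.0]]
[281.07625917 131.29407585] [281.00792682 130.67901011] [279.33238602 272.06311529]
```

View pics/w_s4.png

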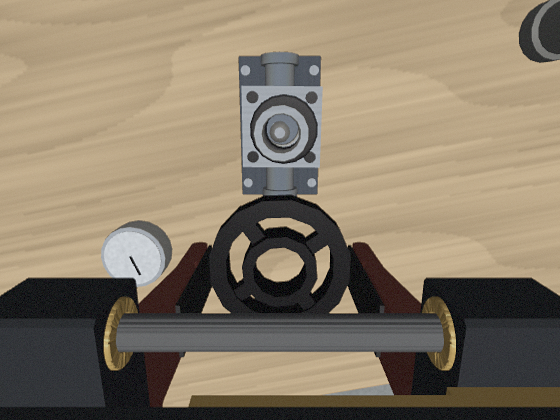

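The sleeve sits flat on the washer at (282,130), with the stem tip inside it at (280,131). The wheel hub is held at (280,268). Placing the wheel.

drive_tool(claw=[1,1,1,1,1,1,1,1,1], offset=[[3.0,0.04,0],[3.0,0.03,0],[0,0,0],[0,0,0],[0,0,3],[0,0,2.5],[0,0,1],[0,0,0],[0,0,0]], dr=[[0,0,0],[0,0,0],[0,0,0],[0,0,0],[0,0,0],[0,0,0],[0,0,0],[0,0,0],[0,0,0]])

```text
t: 27.5
position: [657.2, 154.8, 112.6]
eef_rot: [[-0.98, 0.198, 0.002], [0.198, 0.98, 0.0], [-0.002, 0.001, -1.0]]
contact_force: [0.7, -0.0, -0.7]
finger_gap: 0.745
grasp_force: 20.0
```

drive_tool(claw=[1,1,1,1,1,1], offset=[[0.05,-0.1,0.6],[0,0,0.4],[0,0,0.3],[0,0,0.2],[0,0,0],[0,0,0]], dr=[[0,0,0],[0,0,0],[0,0,0],[0,0,0],[0,0,0],[0,0,0]])

```text
t: 28.25
position: [655.8, 154.0, 96.5]
eef_rot: [[-0.98, 0.198, 0.0], [0.198, 0.98, 0.0], [-0.0, 0.0, -1.0]]
contact_force: [-2.1, -0.7, 2.1]
finger_gap: 0.747
grasp_force: 20.0
```

drive_tool(claw=[-1,-1,-1,-1,-1,-1,-1,-1], offset=[[0,0,0],[0,0,0],[0,0,0],[0,0,0],[0,0,-3],[0,0,-5],[0,0,-4],[0,0,0]], dr=[[0,0,0],[0,0,0],[0,0,0],[0,0,0],[0,0,0],[0,0,0],[0,0,0],[0,0,0]])

```text
t: 29.25
position: [657.1, 154.2, 221.4]
eef_rot: [[-0.98, 0.198, 0.008], [0.198, 0.98, 0.002], [-0.008, 0.003, -1.0]]
contact_force: [1.0, 0.4, -0.3]
finger_gap: 1.002
grasp_force: 0.0
```

drive_tool(claw=[-1,-1,-1,-1], offset=[[4,0,0],[4,0,0],[4,0,0],[0,0,0]], dr=[[0,0,0],[0,0,0],[0,0,0],[0,0,0]])

```text
t: 29.75
position: [536.0, 178.2, 214.8]
eef_rot: [[-0.981, 0.196, -0.002], [0.196, 0.981, -0.0], [0.002, -0.001, -1.0]]
contact_force: [1.1, -0.0, 0.0]
finger_gap: 1.001
grasp_force: 0.0
```

Run:
```python
from h import *
a=optics.snapshot("scene")[190:290,260:390,::-1]; b=optics.snapshot("top")[150:310,190:320,::-1]
cv2.imwrite("pics/end.png",np.hstack([cv2.resize(a,(520,400),interpolation=2),cv2.resize(b,(270,400))]))
```

```text
(no output)
```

View pics/end.png

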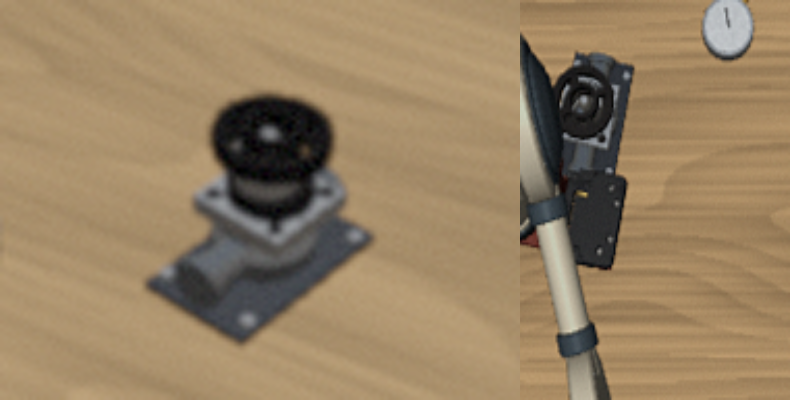

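The scene crop shows the full stack flat: flange at (270,205), washer and sleeve at (270,185), and wheel at (272,140) with the stem tip in its hub. The gauge is untouched. Handing in.

```bash
python3 -c "
from h import *
print(arm.job_done())"
```

```text
the job is handed in; nothing more can be done
None
```

The bare valve is built up in the order asked (flange, washer, sleeve, handwheel), each lying flat on the one below, with the washer about 2.5 mm off-centre, and the job was handed in at about 30 s with the gripper open and clear.

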